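Set a long dish on the draining stand's narrow sloping bar

ROBOT

A 7-joint arm with a two-finger parallel gripper is mounted at the origin on the work surface. World frame = base frame: x ahead of the robot, y to its left, z up, the work surface at z = 0. Lengths are in m, angles in degrees, forces in N, time in s.
With the tool pointing down it reaches from about 0.35 to 0.775 m from the base axis. Payload 3.1 kg.
Tool frame: the origin (TCP) lies midway between the tips of the shut fingers; the grasp point (between the pads) lies 19 mm behind it; z points along the fingers, y is the line along which they close (so a half turn about z gives the same grasp; the last joint's range is limited). The gripper opens to 85 mm and grips with 20 to 120 N. Pads are 22 mm wide; open, the fingers measure 114 mm over their backs; the gripper's body (76 mm by 85 mm) begins 54 mm behind the grasp point. The pads swing forward as they close: fully open they stand 13 mm farther back than shut.
Start: joints at [-73.493, 17.813, 0.802, 86.603, -0.252, 75.585, -1.558], TCP at [0.178, 0.52, 0.231] pointing down, gripper open.
Joint ranges: [-154.91, 154.91], [-16.99, 109.72], [-72.82, 74.43], [7.12, 147.25], [-82.49, 262.49], [11.32, 116.49], [-174.64, 174.64]. Speed limits (degrees/s): [159.86, 159.86, 180, 180, 180, 180, 180].

INTERFACE

Orientations are given as a 3x3 rotation matrix whose columns are the frame's x, y, z axes.
In Python, from rig import arm gives the robot as it stands.
- The arm moves only by the shell command python3 -m crank 'ROWS' [FORCE]. ROWS is JSON, a list of rows, each a list of 7 numbers: the shift along the tool's x, y, z normalised to -1 to 1, where 1 is 5 cm, then the turn, a rotation vector about the tool's x, y, z normalised to -1 to 1, where 1 is 4 degrees, then the opening, from -1 (shut) to 1 (fully open). In form: [[tx, ty, tz, ax, ay, az, fingers], ...]. A call has 1 to 10 rows; each row shifts and turns the commanded pose from where the row before left it, along the tool's axes as they then stand; what a row does not reach is not made up. A row lasts 1/10 s, in which the tool goes at most 50 mm and 8.59 degrees, less where a joint would pass 70% of its speed; a pose out of reach is approached as far as the arm can. A call with a number of a shift or a turn outside -1 to 1 is refused whole. A call with a gripper value outside its range is refused whole. The fingers move at their own pace and stop on an object; FORCE is the grip in N (left out, the last holds). Time passes only in rows, so rows that do not move let the fingers close. It gives the time, the measured TCP pose, the force, the opening and the grip force at its end, in the units of the state.
- arm.state(): the state, without advancing time (a new reading comes with each control period).
- arm.grab_frame(name): name is "side" or "top" or "wrist"; returns the picture (420x560x3 uint8, blue, green, red); there is no depth.
- arm.camera_model(name): a dict with "fx", "fy", "cx", "cy" (pixels), "R" (3x3) and "t" (3): a world point X has camera coordinates R X + t; the wrist camera has in their place "tool_from_camera" (4x4, takes a point from camera to tool coordinates, whose origin is the TCP and whose axes are the flange's). Camera axes: x right, y down, z forward; pixel columns grow to the right and rows downward; lengths in m; the calibration is good to about 2 mm. The wrist camera is an equidistant fisheye: a pixel r from the principal point sees the ray r / f radians off the axis. A picture is of the moment at which its call begins: read the wrist's pose just before it. camera_model takes no time and is no camera call.
- arm.job_done(): hands the job in; it is judged then, once.
Trained networks look in the newest picture that a camera, given by its name, has taken for a name from the list of things; names that differ only in an ending like _2 or _b are one class to them, and where a whole thing is asked for, a point or a joint stands for the part that bears it (a point fixed in the world has none). Each returns a list of dicts, best first, with "conf" (0 to 1); they miss things now and then, are a little off and sometimes report something else, mostly with a low value. They report only what shows in the picture. A call takes as long as a camera call.
- arm.cut_out(camera, query): "mask" (420x560 bool, what is visible of it) and "box" ([left, top, right, bottom] in pixels, round what is visible of it).
- arm.pinpoint(camera, query): "centre" ([column, row] in pixels: a listed point, or the origin of a listed thing).
The state is a dict: "t": time; "joint_pos": joint angles; "joint_velocities": joint speeds; "effort": joint torques, N m; "ee_pos": TCP position; "eef_rot": TCP orientation; "force": force on the tool from outside, world axes, zero at the start; "ft_torque": the same for the moment, N m; "grip_width": opening from 0.0 (shut) to 1.0 (fully open); "gripper_force": force on a finger pad.
Only numpy, scipy, OpenCV 4.12 (cv2) and the standard library are available. Lean on these libraries where they do the work, as an engineer would, in place of code of your own. Each camera call takes 0.05 s, during which the arm holds its last target. There are 200 camera calls.

TASK

Three long dishes stand side by side, almost touching, on the plywood ware board; take the middle one and set it gently, right way up, along the narrow sloping wooden bar of the draining stand, between the two end cheeks. It must lie flat on the slope, lined up with the bar and centred across its width, resting there by itself. Do not let it drop on the way, and leave the other two dishes, the mug and the jar where they stand.

Things in the scene. Friction and masses are not known exactly. Their poses are not given: they have to be found in the camera images.
- dish: The dish to move, the middle of three: an open dark-glazed dish, bare clay rim, 165 (x) x 52 (y) x 46 mm high, walls and floor 7 mm, 0.4 kg; origin at the centre of its underside, z up. Inside 151 x 38 mm, 39 mm deep. Its neighbours stand 6 mm from its long sides (no room for a finger); its ends are free, for pinching an end wall from above. The bench between board and stand is clear.
- dish_a: Bystander, the neighbour on the ware board's +y side, alike: open dark-glazed dish, bare clay rim, 165 (x) x 52 (y) x 46 mm high, walls and floor 7 mm, 0.4 kg; origin at the centre of its underside. Leave it standing there.
- dish_b: Bystander, the neighbour on the ware board's -y side, alike: open dark-glazed dish, bare clay rim, 165 (x) x 52 (y) x 46 mm high, walls and floor 7 mm, 0.4 kg; origin at the centre of its underside. Leave it standing there.
- ware_board: Plywood board fixed on the bench, 270 mm (x) x 250 mm (y) x 18 mm thick, carrying the three dishes with their lengths along its x; origin at the centre of its underside.
- bar: Fixed wooden bar of the draining stand: 22 mm wide (y), 195 mm long (x), sloping 0.14 rad down to its +x end. Origin at the centre of its top face, 85 mm above the bench; y level across, z square to the face. At each end a cheek (12 mm thick, 50 mm wide) rises 50 mm square to the bar; inside gap 195 mm, leaving 15 mm at each end of a dish, too little for a finger.
- stand: The stand's foot and uprights (fixed to the bar): foot 250 mm (x) x 110 mm (y) x 14 mm thick, origin at the centre of its underside directly below the bar's origin, x along the bar.
- mug: Bystander: a turquoise mug, 78 mm in diameter, 85 mm high, handle at its +y; origin at the centre of its underside.
- jar: Bystander: a grey jar with a white cap, 74 mm in diameter, 90 mm high; origin at the centre of its underside.

How it is judged (in metres and radians):
At the end, for the whole second after the job is handed in: The middle dish rests unaided, at rest, right way up on the bar: underside centre within 10 mm of the bar's middle line, 19 mm of its centre along it, 5 mm of its top face; length within 0.12 rad of the bar's direction (either way round), flat on the slope within 0.06 rad (x of dish in the frame of bar between -0.019 and 0.019 m and y of dish in the frame of bar between -0.01 and 0.01 m and z of dish in the frame of bar between -0.005 and 0.005 m and angle between the x axis of dish and the x axis of bar, either way round below 0.12 rad and angle between the z axis of dish and the z axis of bar, either way round below 0.06 rad and linear speed of dish below 0.02 m/s and angular speed of dish below 0.1 rad/s and contact force between dish and stand above 1 N); the robot touches nothing.
It fails at once if the neighbouring dish on the +y side is moved by more than 20 mm or tipped over (distance of dish_a from where it was at the start of the episode above 0.02 m or angle between dish_a's own z axis and vertical above 0.3 rad).
It fails at once if the neighbouring dish on the -y side is moved by more than 20 mm or tipped over (distance of dish_b from where it was at the start of the episode above 0.02 m or angle between dish_b's own z axis and vertical above 0.3 rad).
It fails at once if the mug is moved by more than 20 mm or tipped over (distance of mug from where it was at the start of the episode above 0.02 m or angle between mug's own z axis and vertical above 0.3 rad).
It fails at once if the jar is moved by more than 20 mm or tipped over (distance of jar from where it was at the start of the episode above 0.02 m or angle between jar's own z axis and vertical above 0.3 rad).
It fails at once if the dish is dropped: it falls faster than 0.45 m/s (about 10 mm of free fall) with no finger touching it (contact force between the fingers and dish below 0.05 N and linear speed of dish above 0.45 m/s).
It also fails if it takes over 69 s, if anything falls off the work surface, if the arm or the gripper's body presses on something with over 40 N, if the wrist force passes 120 N, or if a joint passes its speed limit or range.

## Working session

There is one attempt and no reset: what is moved stays moved. The work goes in short steps, Python scripts to look and compute and a shell command to move; the robot and the scene stay as the last step left them, time stands still between calls to the robot, and variables do not carry over. Pictures are saved under pics/ and viewed, at most 10 in all, crops included, and the job is handed in when it is done.

```bash
mkdir -p pics; ls; python3 - <<'E'
from rig import arm
import cv2,numpy as np
s=arm.state();print(s['t'],s['ee_pos'],s['eef_rot'],s['grip_width'])
a=arm.grab_frame("top");b=arm.grab_frame("side")
cv2.imwrite('pics/top0.png',a);cv2.imwrite('pics/side0.png',b)
for n in("top","side"):
  m=arm.camera_model(n);print(n,m)
  for q in("dish","bar","stand","ware_board","mug","jar"):
    for d in arm.pinpoint(n,q)[:4]:print(n,q,d['conf'],d['centre'])
E
```

```text
pics
0.0 [0.17784471 0.51967349 0.23020002] [[-9.46144933e-01  3.23742579e-01 -7.12638670e-04]
 [ 3.23743357e-01  9.46142171e-01 -2.28704608e-03]
 [-6.61566966e-05 -2.39458909e-03 -9.99997131e-01]] 1.0001617570425072
top {'fx': 380.30747439615175, 'fy': 380.30747439615175, 'cx': 282.61333464198094, 'cy': 210.59323745137354, 'R': array([[ 0.02879245, -0.99922348, -0.02689687],
       [-0.99723475, -0.02687006, -0.06928816],
       [ 0.06851163,  0.02881747, -0.99723403]]), 't': array([-0.02343871,  0.63309578,  0.85476726])}
top dish 0.84 [178.3, 246.4]
top dish 0.75 [154.3, 233.6]
top dish 0.61 [200.5, 256.6]
top dish 0.35 [239.8, 167.8]
top bar 0.94 [401.7, 270.3]
top stand 0.72 [389.3, 268.0]
top stand 0.71 [177.9, 244.7]
top mug 0.75 [314.5, 168.4]
top mug 0.34 [154.1, 233.1]
top jar 0.9 [242.2, 167.3]
side {'fx': 463.8261366232322, 'fy': 463.8261366232322, 'cx': 281.20104935751056, 'cy': 205.6392066174497, 'R': array([[ 0.98825942, -0.15089783, -0.02394078],
       [-0.10801799, -0.57924255, -0.8079667 ],
       [ 0.1080529 ,  0.80106673, -0.58874159]]), 't': array([-0.63315385,  0.11269595,  1.1229644 ])}
side dish 0.78 [236.6, 173.0]
side dish 0.6 [231.0, 182.4]
side bar 0.85 [231.4, 275.3]
side stand 0.78 [237.9, 306.8]
side ware_board 0.97 [240.0, 176.3]
side mug 0.95 [329.8, 237.3]
side jar 0.67 [308.8, 194.1]
```

View pics/top0.png

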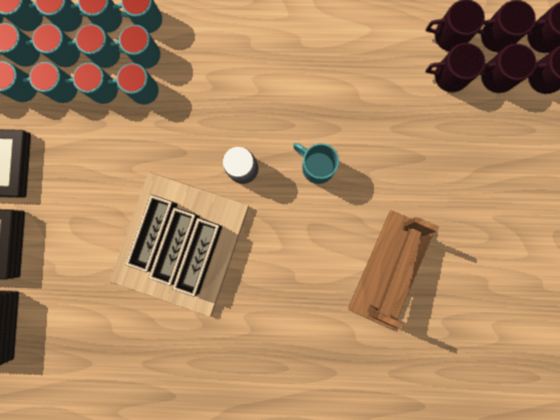

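View pics/side0.png

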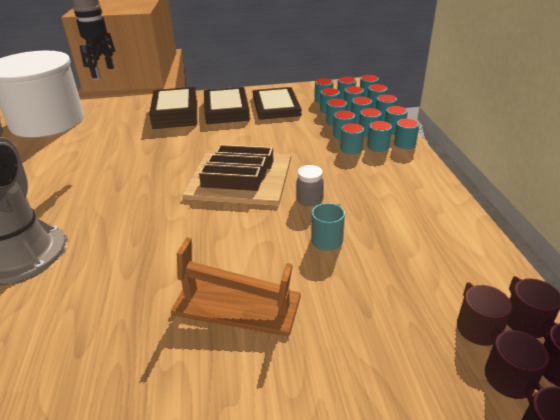

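The top view shows the dishes on the board at about (178,246), the middle one in a line (155,280)-(192,212), and the stand around (395,270). The bar slopes down toward +x, the image's upper end. Next I fit the known shapes to the masks in both views.

```bash
cat > h.py <<'E'
import numpy as np,cv2
from rig import arm
def proj(m,P):
    c=P@np.array(m['R']).T+m['t'];return np.c_[m['fx']*c[:,0]/c[:,2]+m['cx'],m['fy']*c[:,1]/c[:,2]+m['cy']]
def unproj(m,uv,z):
    R=np.array(m['R']);o=-R.T@m['t'];d=R.T@np.array([(uv[0]-m['cx'])/m['fx'],(uv[1]-m['cy'])/m['fy'],1.]);return o+d*(z-o[2])/d[2]
def box(x,y,z0,z1):
    return np.array([[i*x/2,j*y/2,k] for i in(-1,1) for j in(-1,1) for k in(z0,z1)])
def Rz(a):return np.array([[np.cos(a),-np.sin(a),0],[np.sin(a),np.cos(a),0],[0,0,1]])
def Ry(a):return np.array([[np.cos(a),0,np.sin(a)],[0,1,0],[-np.sin(a),0,np.cos(a)]])
def pose(P,x,y,a):return P@Rz(a).T+[x,y,0]
BOARD=box(.27,.25,0,.018)
ware=lambda:BOARD
DISH=box(.165,.052,.018,.064)
ch=np.vstack([box(.012,.05,0,.05)+[s*.1035,0,0] for s in(-1,1)])
STAND=np.vstack([box(.25,.11,0,.014),ch@Ry(.14).T+[0,0,.085]])
def hullpix(pts):return cv2.convexHull(np.float32(pts))[:,0]
def iou(a,b):
    i=cv2.intersectConvexConvex(np.float32(a),np.float32(b))[0];A=cv2.contourArea(np.float32(a));B=cv2.contourArea(np.float32(b));return i/(A+B-i)
def mhull(mask):
    n,l,st,_=cv2.connectedComponentsWithStats(mask.astype(np.uint8));k=1+np.argmax(st[1:,4])
    # pixel extents: centre coords; widen half a pixel
    ys,xs=np.where(l==k);p=np.c_[xs,ys].astype(float)
    p=np.vstack([p+[i,j] for i in(-.5,.5) for j in(-.5,.5)]);return hullpix(p)
E
cat > fit.py <<'E'
from h import *
from scipy.optimize import minimize
T,S=arm.camera_model('top'),arm.camera_model('side')
M={}
for n in('top','side'):
    arm.grab_frame(n)
    for q in('ware_board','dish','bar','stand'):
        M[n,q]=arm.cut_out(n,q)
        print(n,q,[(d['conf'],np.round(d['box']).tolist(),int(d['mask'].sum())) for d in M[n,q][:5]])
import pickle;pickle.dump(M,open('M.pkl','wb'))
E
python3 fit.py
```

```text
top ware_board [(0.92, [110.0, 173.0, 250.0, 316.0], 6629)]
top dish [(0.9, [122.0, 194.0, 178.0, 272.0], 1975), (0.71, [151.0, 208.0, 197.0, 283.0], 1925)]
top bar [(0.9, [372.0, 218.0, 442.0, 325.0], 1719)]
top stand [(0.77, [348.0, 212.0, 440.0, 330.0], 5544)]
side ware_board [(0.63, [183.0, 149.0, 290.0, 208.0], 2205)]
side dish [(0.76, [198.0, 164.0, 260.0, 188.0], 1374), (0.67, [214.0, 146.0, 274.0, 171.0], 665)]
side bar [(0.18, [312.0, 200.0, 343.0, 250.0], 1387)]
side stand [(0.82, [172.0, 238.0, 300.0, 334.0], 6808)]
```

```bash
cat > fit2.py <<'E'
from h import *
from scipy.optimize import minimize
import pickle
M=pickle.load(open('M.pkl','rb'));C={n:arm.camera_model(n) for n in('top','side')}
def fit(model,obs,x0):
    f=lambda p:-sum(iou(hullpix(proj(C[n],pose(model,*p))),h) for n,h in obs)/len(obs)
    best=min((minimize(f,x0+np.array([0,0,d]),method='Nelder-Mead',options=dict(initial_simplex=x0+np.array([0,0,d])+np.array([[0,0,0],[.02,0,0],[0,.02,0],[0,0,.1]]),xatol=1e-5,fatol=1e-6)) for d in(-.2,0,.2)),key=lambda r:r.fun)
    return best.x,best.fun
H=lambda n,q,i=0:mhull(M[n,q][i]['mask'])
U=lambda n,*qs:hullpix(np.vstack([H(n,q) for q in qs]))
b0=np.r_[unproj(C['top'],(180,246),.02)[:2],-.3]
s0=np.r_[unproj(C['top'],(395,270),.02)[:2],-.3]
R={}
for name,mod,obs,x0 in [('board t',BOARD,[('top',H('top','ware_board'))],b0),('board s',BOARD,[('side',H('side','ware_board'))],b0),
 ('mid t',DISH,[('top',H('top','dish',1))],b0),('dish_a t',DISH,[('top',H('top','dish',0))],b0),
 ('near s',DISH,[('side',H('side','dish',0))],b0),
 ('stand t',STAND,[('top',U('top','stand','bar'))],s0),('stand s',STAND,[('side',H('side','stand'))],s0),
 ('stand ts',STAND,[('top',U('top','stand','bar')),('side',H('side','stand'))],s0)]:
    R[name]=fit(mod,obs,x0);print(name,np.round(R[name][0],4),round(R[name][1],3))
top=cv2.imread('pics/top0.png');side=cv2.imread('pics/side0.png')
out=[]
for n,im,(x,y,w,h) in(('top',top,(100,160,350,180)),('side',side,(160,130,150,210))):
    k=2 if n=='top' else 2
    big=cv2.resize(im[y:y+h,x:x+w],None,fx=k,fy=k,interpolation=cv2.INTER_CUBIC)
    for nm,mod in(('board t',BOARD),('mid t',DISH),('stand ts',STAND)):
        p=proj(C[n],pose(mod,*R[nm][0]))
        for i in range(0,len(p),8):
            q=p[i:i+8]
            for a,b in((0,1),(0,2),(0,4),(1,3),(1,5),(2,3),(2,6),(3,7),(4,5),(4,6),(5,7),(6,7)):
                cv2.line(big,*[tuple(int(v) for v in ((q[j]+.5-[x,y])*k)) for j in(a,b)],(0,255,255) if nm!='mid t' else (0,0,255),1)
    out.append(big)
H_=max(o.shape[0] for o in out)
cv2.imwrite('pics/fit.png',np.vstack([out[0],np.zeros((0,700,3),np.uint8)]));cv2.imwrite('pics/fits.png',out[1])
E
python3 fit2.py
```

```text
board t [ 0.5523  0.2335 -0.2907] -0.97
board s [ 0.554   0.2318 -0.2963] -0.989
mid t [ 0.5468  0.236  -0.298 ] -0.943
dish_a t [ 0.5749  0.2904 -0.3372] -0.962
near s [ 0.5251  0.1788 -0.3046] -0.977
stand t [ 0.5067 -0.2578 -0.3964] -0.983
stand s [ 0.5083 -0.2602 -0.3879] -0.99
stand ts [ 0.5076 -0.2581 -0.3964] -0.978
```

View pics/fit.png

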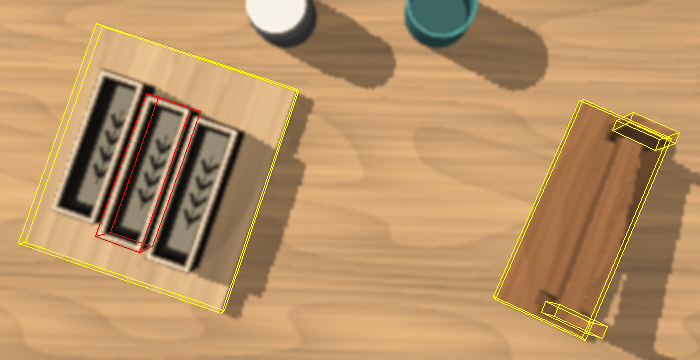

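View pics/fits.png

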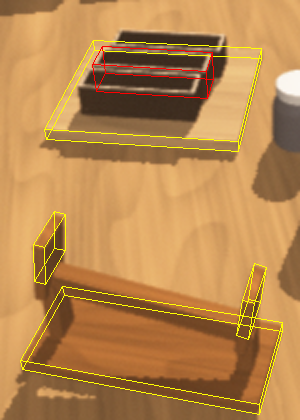

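The stand fit is good: (0.508, -0.259), yaw about -0.39. The middle dish is near (0.55, 0.236), yaw -0.30; its red overlay sits a few mm low-left, so I'll refine it with the wrist camera. The end gaps at the bar are too small for a finger, so the plan is: lift by the near end wall, set down on the clear bench, regrasp across the width, then place.

```bash
python3 -m crank '[[-0.73,-0.3,0,0,0,0,1],[-0.73,-0.3,0,0,0,0,1],[-0.73,-0.3,0,0,0,0,1],[-0.73,-0.3,0,0,0,0,1],[-0.73,-0.3,0,0,0,0,1],[-0.73,-0.3,0,0,0,0,1],[-0.73,-0.3,0,0,0,0,1],[-0.73,-0.3,0,0,0,0,1],[-0.73,-0.3,0,0,0,0,1],[-0.73,-0.3,0,0,0,0,1]]'
python3 -m crank '[[0,0,0,0,0,1,1],[0,0,0,0,0,1,1],[0,0,0,0,0,1,1],[0,0,0,0,0,1,1],[0,0,0,0,0,1,1],[0,0,0,0,0,1,1],[0,0,0,0,0,1,1],[0,0,0,0,0,1,1],[0,0,0,0,0,1,1],[0,0,0,0,0,1,1]]'
python3 -m crank '[[0,0,0,0,0,1,1],[0,0,0,0,0,1,1],[0,0,0,0,0,1,1],[0,0,0,0,0,1,1],[0,0,0,0,0,1,1],[0,0,0,0,0,1,1],[0,0,0,0,0,1,1],[0,0,0,0,0,1,1],[0,0,0,0,0,1,1],[0,0,0,0,0,1,1]]'
python3 -m crank '[[0,0,0,0,0,1,1],[0,0,0,0,0,1,1],[0,0,0,0,0,0,1]]'
python3 - <<'E'
from rig import arm
import cv2
s=arm.state();print(s['joint_pos'],s['ee_pos'])
cv2.imwrite('pics/w1.png',arm.grab_frame('wrist'));print(arm.camera_model('wrist'))
E
```

```text
t: 2.2
ee_pos: [0.4759, 0.2592, 0.2315]
eef_rot: [[-0.946, 0.324, 0.0], [0.324, 0.946, 0.0], [-0.0, 0.001, -1.0]]
force: [-0.1, 0.3, -0.3]
grip_width: 1.004
gripper_force: 0.0
t: 3.2
ee_pos: [0.4748, 0.2604, 0.2313]
eef_rot: [[-0.514, 0.858, 0.0], [0.858, 0.514, 0.0], [0.0, 0.0, -1.0]]
force: [0.2, 0.2, -0.2]
grip_width: 1.001
gripper_force: 0.0
t: 4.2
ee_pos: [0.4748, 0.2604, 0.2313]
eef_rot: [[0.157, 0.988, 0.0], [0.988, -0.157, 0.0], [0.0, 0.0, -1.0]]
force: [-0.4, -0.0, -1.0]
grip_width: 1.001
gripper_force: 0.0
t: 4.5
ee_pos: [0.4748, 0.2604, 0.2313]
eef_rot: [[0.29, 0.957, 0.0], [0.957, -0.29, -0.0], [-0.0, 0.0, -1.0]]
force: [0.6, -0.5, -1.4]
grip_width: 0.998
gripper_force: 0.0
[-52.22258971  17.85496908  28.44045961  88.77774756  -8.66969171
  75.5661819  -39.64931343] [0.4748051  0.26037584 0.23130857]
{'fx': 325.19226210127806, 'fy': 325.19226210127806, 'cx': 280.7760209781362, 'cy': 208.1738080596527, 'tool_from_camera': array([[-1.16164332e-04, -9.55165015e-01, -2.96073944e-01,
         7.45482875e-02],
       [ 9.99999905e-01, -2.35683274e-04,  3.67989480e-04,
         5.11735823e-04],
       [-4.21270353e-04, -2.96073873e-01,  9.55164951e-01,
        -1.43516678e-01],
       [ 0.00000000e+00,  0.00000000e+00,  0.00000000e+00,
         1.00000000e+00]])}
```

View pics/w1.png

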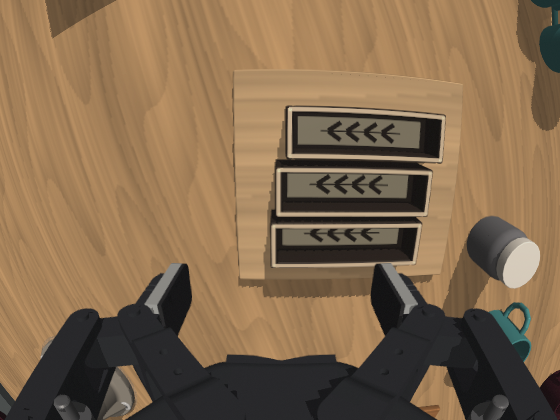

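The wrist picture shows the middle dish's rim with outer corners at about (277,169), (431,169), (428,217), (276,215), and its neighbours above and below it. I'll convert these at rim height and check them against 165 x 52.

```bash
cat >> h.py <<'E'
def wray(uv,s):
    m=arm.camera_model('wrist');d=np.array([uv[0]-m['cx'],uv[1]-m['cy']]);r=np.hypot(*d);th=r/m['fx']
    c=np.r_[d/r*np.sin(th),np.cos(th)];T=np.array(m['tool_from_camera']);R=np.array(s['eef_rot'])
    return R@T[:3,3]+s['ee_pos'],R@T[:3,:3]@c
def wpt(uv,z,s):
    o,d=wray(uv,s);return o+d*(z-o[2])/d[2]
E
python3 - <<'E'
from h import *
s=arm.state()
P=np.array([wpt(u,.064,s)[:2] for u in [(277,169),(431,169),(428,217),(276,215)]])
print(P.round(4));print([round(np.hypot(*(P[i]-P[(i+1)%4])),4) for i in range(4)])
print('centre',P.mean(0),'yaw',np.arctan2(*((P[1]+P[2]-P[0]-P[3])[::-1])))
B=np.array([wpt(u,.018,s)[:2] for u in [(234,70),(462,84),(441,274),(240,278)]]);print('board',B.round(4).tolist(),B.mean(0),[round(np.hypot(*(B[i]-B[(i+1)%4])),4) for i in range(4)])
im=cv2.imread('pics/w1.png');c=im[150:235,265:445];cv2.imwrite('pics/w1c.png',cv2.resize(c,None,fx=4,fy=4,interpolation=cv2.INTER_CUBIC))
E
```

```text
[[0.4771 0.2784]
 [0.6314 0.235 ]
 [0.6192 0.1835]
 [0.4624 0.2338]]
[np.float64(0.1603), np.float64(0.0529), np.float64(0.1647), np.float64(0.047)]
centre [0.54754001 0.23268262] yaw -0.29297394734939025
board [[0.4618, 0.3898], [0.7173, 0.3118], [0.6474, 0.0722], [0.3893, 0.1525]] [0.55396074 0.23155729] [np.float64(0.2671), np.float64(0.2496), np.float64(0.2703), np.float64(0.2482)]
```

View pics/w1c.png

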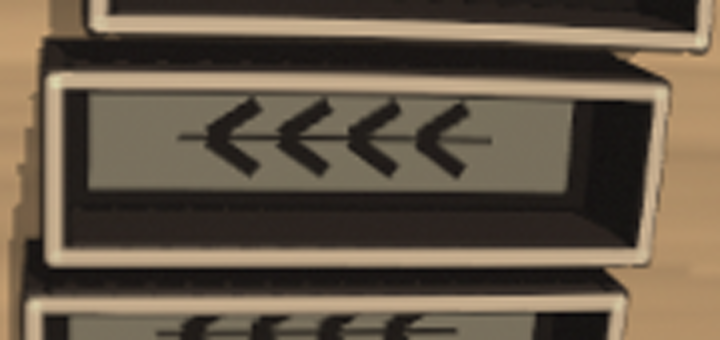

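The crop puts the outer rim corners at (275.6,167.6), (431.6,169.6), (427.1,216.6), (275.9,216.1).

```bash
python3 - <<'E'
from h import *
s=arm.state()
P=np.array([wpt(u,.064,s)[:2] for u in [(275.6,167.6),(431.6,169.6),(427.1,216.6),(275.9,216.1)]])
print([round(np.hypot(*(P[i]-P[(i+1)%4])),4) for i in range(4)])
c=P.mean(0);a=np.arctan2(*((P[1]+P[2]-P[0]-P[3])[::-1]));print('centre',c,'yaw',a, 'near end mid',(P[0]+P[3])/2)
u=np.array([np.cos(a),np.sin(a)]);w=c-u*.079;print('wall',w)
R=np.array(s['eef_rot']);d=np.r_[w,.031]-s['ee_pos'];print('tool shift/5cm',R.T@d/.05,'yaw now',np.arctan2(R[1,1],R[0,1]))
E
```

```text
[np.float64(0.1624), np.float64(0.0517), np.float64(0.1636), np.float64(0.0495)]
centre [0.54709956 0.23283418] yaw -0.29406894756938085 near end mid [0.46910724 0.25645411]
wall [0.47149084 0.25573224]
tool shift/5cm [-0.10846579 -0.03686219  4.00657692] yaw now -0.2932377905624749
```

```bash
python3 -m crank '[[-0.11,-0.025,0,0,0,0,0],[0,0,0.8,0,0,0,0],[0,0,0.8,0,0,0,0],[0,0,0.8,0,0,0,0],[0,0,0.5,0,0,0,0],[0,0,0.4,0,0,0,0],[0,0,0.3,0,0,0,0],[0,0,0.2,0,0,0,0],[0,0,0.2,0,0,0,0],[0,0,0,0,0,0,0]]'
python3 -m crank '[[0,0,0,0,0,0,-0.4],[0,0,0,0,0,0,-0.6],[0,0,0,0,0,0,-1],[0,0,0,0,0,0,-1],[0,0,0,0,0,0,-1],[0,0,0,0,0,0,-1],[0,0,0,0,0,0,-1],[0,0,0,0,0,0,-1]]' 80
python3 - <<'E'
from rig import arm
import cv2
cv2.imwrite('pics/w2.png',arm.grab_frame('wrist'))
E
```

```text
t: 5.55
ee_pos: [0.4713, 0.2549, 0.0304]
eef_rot: [[0.29, 0.957, -0.002], [0.957, -0.29, -0.001], [-0.002, -0.001, -1.0]]
force: [0.3, -0.2, 0.7]
grip_width: 0.5
gripper_force: 0.0
t: 6.35
ee_pos: [0.4725, 0.2559, 0.0323]
eef_rot: [[0.29, 0.957, 0.001], [0.957, -0.29, 0.001], [0.001, 0.001, -1.0]]
force: [-1.8, -0.5, 5.4]
grip_width: 0.066
gripper_force: 79.0
```

View pics/w2.png

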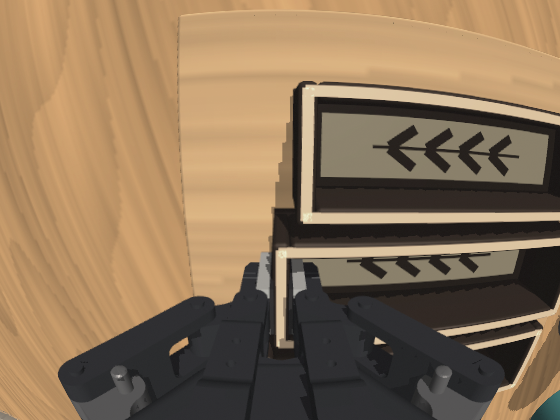

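The fingers have the near end wall of the middle dish (rim at about (283,290)), and the neighbours are untouched. Lifting straight up.

```bash
python3 -m crank '[[0,0,0,0,0,0,-1],[0,0,-0.1,0,0,0,-1],[0,0,-0.1,0,0,0,-1],[0,0,-0.15,0,0,0,-1],[0,0,-0.25,0,0,0,-1],[0,0,-0.4,0,0,0,-1],[0,0,-0.4,0,0,0,-1],[0,0,-0.4,0,0,0,-1],[0,0,-0.3,0,0,0,-1],[0,0,0,0,0,0,-1]]' 115
python3 - <<'E'
from rig import arm
import cv2,numpy as np
s=arm.state();print(s['ft_torque'],s['joint_pos'])
a=arm.grab_frame('side')[110:260,150:350];b=arm.grab_frame('wrist')
cv2.imwrite('pics/lift.png',np.hstack([cv2.resize(a,None,fx=2,fy=2),cv2.resize(b,(400,300))]))
E
```

```text
t: 7.4
ee_pos: [0.4742, 0.2562, 0.1395]
eef_rot: [[0.291, 0.957, 0.006], [0.957, -0.291, 0.003], [0.005, 0.004, -1.0]]
force: [0.4, -0.2, -3.1]
grip_width: 0.063
gripper_force: 112.3
[0.09502751 0.21340936 0.00072647] [-51.25262935  21.54021607  27.59758517  97.53820139 -11.02716691
  63.23574475 -37.27730077]
```

View pics/lift.png

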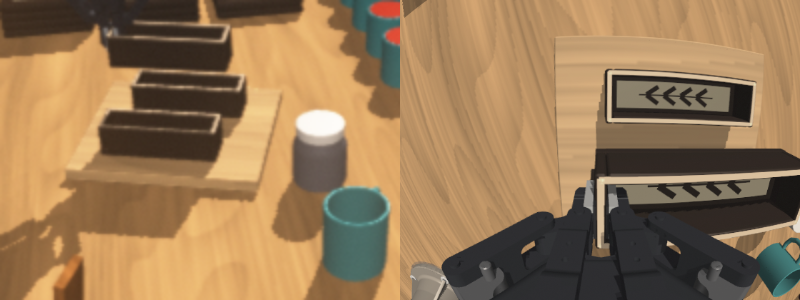

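The dish hangs level from its end wall and both neighbours are still on the board. Carrying it to the clear bench at about (0.50, -0.02).

```bash
python3 -m crank '[[-0.2,0.02,0,0,0,0,-1],[-0.4,0.04,0,0,0,0,-1],[-0.6,0.06,0,0,0,0,-1],[-0.7,0.08,0,0,0,0,-1],[-0.7,0.08,0,0,0,0,-1],[-0.7,0.08,0,0,0,0,-1],[-0.7,0.08,0,0,0,0,-1],[-0.5,0.05,0,0,0,0,-1],[-0.3,0.03,0,0,0,0,-1],[-0.18,0.02,0,0,0,0,-1]]'
python3 -m crank '[[0,0,0,0,0,0.7,-1],[0,0,0,0,0,0.7,-1],[0,0,0.4,0,0,0,-1],[0,0,0.5,0,0,0,-1],[0,0,0.5,0,0,0,-1],[0,0,0.4,0,0,0,-1],[0,0,0.2,0,0,0,-1],[0,0,0.1,0,0,0,-1],[0,0,0,0,0,0,-1]]'
python3 - <<'E'
from rig import arm
s=arm.state();print(s['ft_torque'],s['joint_pos'])
E
```

```text
t: 8.5
ee_pos: [0.4237, 0.0067, 0.1355]
eef_rot: [[0.294, 0.956, -0.003], [0.956, -0.294, -0.001], [-0.001, -0.002, -1.0]]
force: [-0.3, -0.7, -3.7]
grip_width: 0.059
gripper_force: 112.3
t: 9.4
ee_pos: [0.4254, 0.0093, 0.0311]
eef_rot: [[0.382, 0.924, -0.001], [0.924, -0.382, -0.0], [-0.0, -0.001, -1.0]]
force: [-0.8, 0.5, -2.9]
grip_width: 0.066
gripper_force: 112.5
[0.12368588 0.28283797 0.02428548] [-31.68016925  19.33276329  33.61794378 120.73838853 -15.26718613
  44.04376752 -10.94267472]
```

```bash
python3 -m crank '[[0,0,0.08,0,0,0,-1],[0,0,0.08,0,0,0,-1],[0,0,0.06,0,0,0,-1],[0,0,0.04,0,0,0,-1],[0,0,0,0,0,0,-1]]'
python3 -m crank '[[0,0,0.03,0,0,0,-1],[0,0,0,0,0,0,-1]]'
python3 -m crank '[[0,0,0.03,0,0,0,-1],[0,0,0,0,0,0,-1]]'
```

```text
t: 9.9
ee_pos: [0.4254, 0.0093, 0.0181]
eef_rot: [[0.383, 0.924, -0.0], [0.924, -0.383, -0.0], [-0.0, -0.0, -1.0]]
force: [-0.0, -1.3, -2.5]
grip_width: 0.064
gripper_force: 112.6
t: 10.1
ee_pos: [0.4255, 0.0093, 0.0167]
eef_rot: [[0.383, 0.924, -0.0], [0.924, -0.383, 0.0], [0.0, -0.0, -1.0]]
force: [-0.4, 0.7, -2.6]
grip_width: 0.057
gripper_force: 112.6
t: 10.3
ee_pos: [0.4255, 0.0093, 0.0152]
eef_rot: [[0.383, 0.924, -0.0], [0.924, -0.383, 0.0], [-0.0, -0.0, -1.0]]
force: [0.7, -0.1, -2.4]
grip_width: 0.061
gripper_force: 112.6
```

```bash
python3 -m crank '[[0,0,0.03,0,0,0,-1],[0,0,0,0,0,0,-1]]'
python3 -m crank '[[0,0,0.03,0,0,0,-1],[0,0,0,0,0,0,-1]]'
```

```text
t: 10.5
ee_pos: [0.4257, 0.0093, 0.0143]
eef_rot: [[0.383, 0.924, 0.0], [0.924, -0.383, 0.001], [0.001, -0.0, -1.0]]
force: [-1.4, 0.5, 4.2]
grip_width: 0.062
gripper_force: 113.6
t: 10.7
ee_pos: [0.4258, 0.0093, 0.0142]
eef_rot: [[0.383, 0.924, -0.0], [0.924, -0.383, 0.002], [0.002, -0.001, -1.0]]
force: [-7.5, -0.3, 21.4]
grip_width: 0.06
gripper_force: 116.4
```

The dish is on the bench. Next: ease off, open, rise, shift over its centre and turn 90°.

```bash
python3 -m crank '[[0,0,-0.03,0,0,0,-1],[0,0,0,0,0,0,-0.8],[0,0,0,0,0,0,-0.6],[0,0,0,0,0,0,-0.2],[0,0,0,0,0,0,-0.1],[0,0,-0.2,0,0,0,0],[0,0,-0.8,0,0,0,0],[0,0,-1,0,0,0,0],[0,0,-1,0,0,0,0],[0,0,-1,0,0,0,1]]' 60
python3 -m crank '[[0,0.8,0,0,0,-1,1],[0,0.8,0,0,0,0,1],[0,0,0,0,0,-1,1],[0,0,0,0,0,-1,1],[0,0,0,0,0,-1,1],[0,0,0,0,0,-1,1],[0,0,0,0,0,-1,1],[0,0,0,0,0,-1,1],[0,0,0,0,0,-1,1],[0,0,0,0,0,-1,1]]'
python3 -m crank '[[0,0,0,0,0,-1,1],[0,0,0,0,0,-1,1],[0,0,0,0,0,-1,1],[0,0,0,0,0,-1,1],[0,0,0,0,0,-1,1],[0,0,0,0,0,-1,1],[0,0,0,0,0,-1,1],[0,0,0,0,0,-1,1],[0,0,0,0,0,-1,1],[0,0,0,0,0,-1,1]]'
python3 -m crank '[[0,0,0,0,0,-1,1],[0,0,0,0,0,-1,1],[0,0,0,0,0,-1,1],[0,0,0,0,0,-0.5,1],[0,0,0,0,0,0,1]]'
python3 - <<'E'
from rig import arm
import cv2
s=arm.state();print(s['joint_pos'],s['ee_pos'])
cv2.imwrite('pics/w3.png',arm.grab_frame('wrist'))
E
```

```text
t: 11.7
ee_pos: [0.4251, 0.0088, 0.2164]
eef_rot: [[0.383, 0.924, 0.001], [0.924, -0.383, 0.0], [0.001, 0.001, -1.0]]
force: [1.9, 0.8, -0.5]
grip_width: 0.659
gripper_force: 0.0
t: 12.7
ee_pos: [0.5003, -0.019, 0.2144]
eef_rot: [[-0.236, 0.972, 0.0], [0.972, 0.236, -0.0], [-0.0, 0.0, -1.0]]
force: [0.3, 0.2, 0.5]
grip_width: 0.998
gripper_force: 0.0
t: 13.7
ee_pos: [0.5003, -0.019, 0.2144]
eef_rot: [[-0.805, 0.593, 0.0], [0.593, 0.805, -0.0], [-0.001, 0.0, -1.0]]
force: [-0.4, 0.8, 0.3]
grip_width: 0.997
gripper_force: 0.0
t: 14.2
ee_pos: [0.5003, -0.019, 0.2144]
eef_rot: [[-0.924, 0.383, 0.001], [0.383, 0.924, -0.0], [-0.001, 0.0, -1.0]]
force: [0.7, -0.3, -0.3]
grip_width: 1.0
gripper_force: 0.0
[-22.33203083  13.24395919  27.35115329  96.60198811  -6.35679981
  71.66668951  73.87196486] [ 0.50033385 -0.01897647  0.21437176]
```

View pics/w3.png

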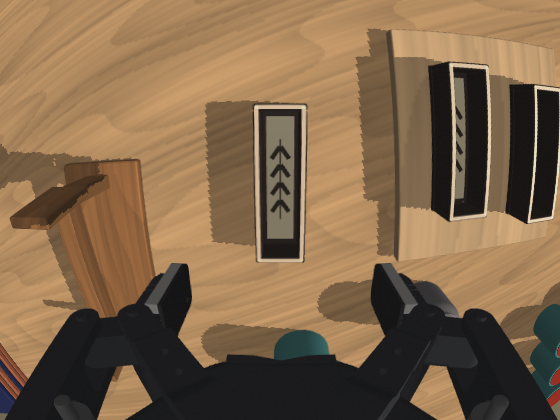

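The dish stands upright on the bench, with rim corners at about (253,103), (308,104), (304,263), (256,262), clear of the stand and the board.

```bash
python3 - <<'E'
from h import *
s=arm.state()
P=np.array([wpt(u,.046,s)[:2] for u in [(253,103),(308,104),(304,263),(256,262)]])
print([round(np.hypot(*(P[i]-P[(i+1)%4])),4) for i in range(4)])
c=P.mean(0);v=(P[2]+P[3]-P[0]-P[1]);print('centre',c,'yaw',np.arctan2(v[1],v[0]))
R=np.array(s['eef_rot']);print('tool shift/5cm',R.T@(np.r_[c,.010]-s['ee_pos'])/.05,'tool yaw',np.arctan2(-R[1,0],-R[0,0]))
E
```

```text
[np.float64(0.052), np.float64(0.1646), np.float64(0.0514), np.float64(0.1644)]
centre [ 0.50030835 -0.02056926] yaw -0.39718307346843296
tool shift/5cm [-0.00872039 -0.03156362  4.08627818] tool yaw -0.3936719734803971
```

```bash
python3 -m crank '[[-0.01,-0.03,0.4,0,0,0,1],[0,0,0.8,0,0,0,1],[0,0,0.8,0,0,0,1],[0,0,0.8,0,0,0,1],[0,0,0.5,0,0,0,1],[0,0,0.4,0,0,0,1],[0,0,0.2,0,0,0,1],[0,0,0.15,0,0,0,1],[0,0,0,0,0,0,1]]'
python3 -m crank '[[0,0,0,0,0,0,0.4],[0,0,0,0,0,0,0.2],[0,0,0,0,0,0,-0.2],[0,0,0,0,0,0,-1],[0,0,0,0,0,0,-1],[0,0,0,0,0,0,-1],[0,0,0,0,0,0,-1]]' 60
```

```text
t: 15.15
ee_pos: [0.5003, -0.0203, 0.0111]
eef_rot: [[-0.924, 0.383, -0.0], [0.383, 0.924, -0.0], [0.0, -0.0, -1.0]]
force: [-0.2, -0.4, 0.4]
grip_width: 0.998
gripper_force: 0.0
t: 15.85
ee_pos: [0.5015, -0.0204, 0.0125]
eef_rot: [[-0.924, 0.383, 0.003], [0.383, 0.924, 0.0], [-0.002, 0.001, -1.0]]
force: [0.1, 0.2, 5.7]
grip_width: 0.601
gripper_force: 64.7
```

```bash
python3 -m crank '[[0,0,-0.05,0,0,0,-1],[0,0,-0.1,0,0,0,-1],[0,0,-0.3,0,0,0,-1],[0,0,-0.5,0,0,0,-1],[0,0,-0.7,0,0,0,-1],[0,0,-0.7,0,0,0,-1],[0,0,-0.7,0,0,0,-1],[0,0,-0.6,0,0,0,-1],[0,0,-0.3,0,0,0,-1],[0,0,0,0,0,0,-1]]' 60
python3 -m crank '[[0,0,0,0,0.4,0,-1],[0,0,0,0,0.8,0,-1],[0,0,0,0,0.6,0,-1],[0,0,0,0,0.2,0,-1],[0,0,0,0,0,0,-1]]'
cat > tgt.py <<'E'
from h import *
import sys
s=arm.state();R=np.array(s['eef_rot']);B=Rz(-.392)@Ry(.14);Rt=B@np.diag([-1,1,-1.])
from scipy.spatial.transform import Rotation as Ro
print('turn/4deg',np.degrees(Ro.from_matrix(R.T@Rt).as_rotvec())/4)
up=float(sys.argv[1]);p=np.array([.5076,-.259,.085])+B@[.001,0,.0125+up]
print('shift/5cm',(R.T@(p-s['ee_pos'])/.05).round(3),'bar-frame TCP',B.T@(np.array(s['ee_pos'])-[.5076,-.259,.085]))
E
python3 tgt.py .09
```

```text
t: 16.85
ee_pos: [0.5016, -0.0204, 0.211]
eef_rot: [[-0.924, 0.383, 0.005], [0.383, 0.924, 0.0], [-0.004, 0.002, -1.0]]
force: [1.2, 0.4, -4.3]
grip_width: 0.602
gripper_force: 63.9
t: 17.35
ee_pos: [0.4997, -0.0206, 0.2072]
eef_rot: [[-0.914, 0.383, -0.131], [0.38, 0.924, 0.053], [0.142, -0.002, -0.99]]
force: [0.2, 0.0, -3.1]
grip_width: 0.602
gripper_force: 63.7
turn/4deg [-0.02235702 -0.02845458 -0.02262645]
shift/5cm [-2.317 -4.343  0.097] bar-frame TCP [-0.11447802  0.21731743  0.10724204]
```

```bash
python3 -m crank '[[-0.1,-0.15,0,0,0,0,-1],[-0.2,-0.4,0,0,0,0,-1],[-0.3,-0.6,0,0,0,0,-1],[-0.35,-0.65,0,0,0,0,-1],[-0.35,-0.65,0,0,0,0,-1],[-0.35,-0.65,0,0,0,0,-1],[-0.3,-0.6,0,0,0,0,-1],[-0.2,-0.4,0,0,0,0,-1],[-0.17,-0.24,0,0,0,0,-1],[0,0,0,0,0,0,-1]]'
python3 tgt.py .015
python3 - <<'E'
from rig import arm
import cv2,numpy as np
a=arm.grab_frame('side')[190:350,140:330];b=arm.grab_frame('top')[190:350,330:460]
cv2.imwrite('pics/hov.png',np.hstack([cv2.resize(a,None,fx=2.4,fy=2.4,interpolation=2),cv2.resize(b,None,fx=2.4,fy=2.4,interpolation=2)]))
E
```

```text
t: 18.35
ee_pos: [0.5226, -0.2673, 0.1923]
eef_rot: [[-0.913, 0.386, -0.129], [0.382, 0.923, 0.052], [0.139, -0.002, -0.99]]
force: [0.3, 0.7, -2.4]
grip_width: 0.601
gripper_force: 63.7
turn/4deg [-0.0191456   0.00695198 -0.06411061]
shift/5cm [0.019 0.041 1.623] bar-frame TCP [ 0.00188692 -0.00194952  0.10865492]
```

View pics/hov.png

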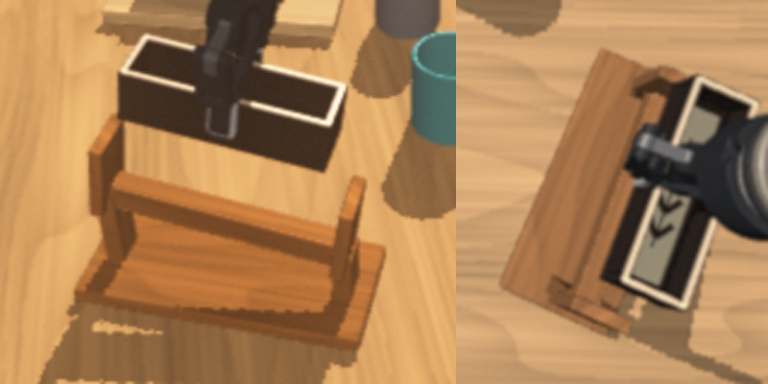

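The dish hovers parallel to the bar, between the cheeks in the side view. Lowering to about 15 mm above.

```bash
python3 -m crank '[[0.02,0.04,0.2,0,0,-0.06,-1],[0,0,0.4,0,0,0,-1],[0,0,0.4,0,0,0,-1],[0,0,0.3,0,0,0,-1],[0,0,0.2,0,0,0,-1],[0,0,0.1,0,0,0,-1],[0,0,0,0,0,0,-1]]'
python3 tgt.py 0
python3 - <<'E'
from rig import arm
import cv2,numpy as np
a=arm.grab_frame('side')[190:350,150:320];b=arm.grab_frame('top')[190:350,330:460]
cv2.imwrite('pics/hov2.png',np.hstack([cv2.resize(a,None,fx=2.6,fy=2.6,interpolation=2),cv2.resize(b,None,fx=2.6,fy=2.6,interpolation=2)]))
E
```

```text
t: 19.15
ee_pos: [0.5129, -0.2571, 0.113]
eef_rot: [[-0.917, 0.378, -0.129], [0.374, 0.926, 0.054], [0.14, 0.001, -0.99]]
force: [-0.5, -0.3, -2.9]
grip_width: 0.598
gripper_force: 63.7
turn/4deg [ 0.00697537 -0.01108769  0.07021031]
shift/5cm [-0.015 -0.075  0.317] bar-frame TCP [0.00024163 0.00373853 0.02835921]
```

View pics/hov2.png

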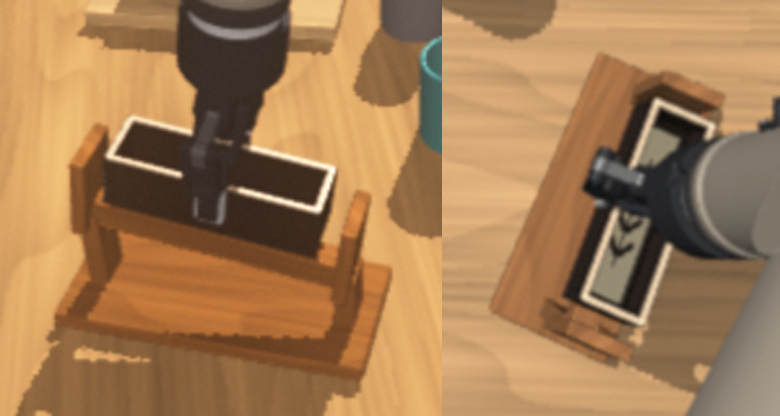

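Aligned between the cheeks, with a few mm clear at both ends. Trimming the 4 mm lateral offset, then lowering to contact.

```bash
python3 -m crank '[[-0.01,-0.07,0.08,0,0,0.07,-1],[0,0,0.08,0,0,0,-1],[0,0,0.05,0,0,0,-1],[0,0,0,0,0,0,-1]]'
python3 tgt.py 0
python3 -m crank '[[0,0,0.03,0,0,0,-1],[0,0,0,0,0,0,-1]]'
python3 -m crank '[[0,0,0.03,0,0,0,-1],[0,0,0,0,0,0,-1]]'
python3 tgt.py 0
```

```text
t: 19.65
ee_pos: [0.5104, -0.2609, 0.1026]
eef_rot: [[-0.914, 0.383, -0.129], [0.38, 0.924, 0.054], [0.14, 0.0, -0.99]]
force: [0.9, -0.0, -2.7]
grip_width: 0.603
gripper_force: 63.7
turn/4deg [ 0.00583382 -0.0098864  -0.02095459]
shift/5cm [-0.003  0.013  0.107] bar-frame TCP [ 0.00083918 -0.00065132  0.01787351]
t: 19.85
ee_pos: [0.5106, -0.2609, 0.1015]
eef_rot: [[-0.915, 0.383, -0.129], [0.379, 0.924, 0.053], [0.139, -0.0, -0.99]]
force: [-0.5, 0.6, -3.9]
grip_width: 0.598
gripper_force: 63.7
t: 20.05
ee_pos: [0.5104, -0.2608, 0.1]
eef_rot: [[-0.915, 0.383, -0.129], [0.379, 0.924, 0.053], [0.139, -0.0, -0.99]]
force: [0.0, -0.6, -3.9]
grip_width: 0.603
gripper_force: 63.7
turn/4deg [ 0.0021816   0.00292704 -0.01681138]
shift/5cm [0.003 0.013 0.056] bar-frame TCP [ 0.00114023 -0.00064991  0.01531265]
```

```bash
python3 -m crank '[[0,0,0.03,0,0,0,-1],[0,0,0,0,0,0,-1]]'
python3 -m crank '[[0,0,0.03,0,0,0,-1],[0,0,0,0,0,0,-1]]'
python3 tgt.py 0
```

```text
t: 20.25
ee_pos: [0.5101, -0.2608, 0.0985]
eef_rot: [[-0.915, 0.383, -0.129], [0.379, 0.924, 0.053], [0.14, -0.0, -0.99]]
force: [-0.1, 0.1, -3.5]
grip_width: 0.604
gripper_force: 63.7
t: 20.45
ee_pos: [0.5102, -0.2609, 0.0973]
eef_rot: [[-0.915, 0.383, -0.128], [0.38, 0.924, 0.053], [0.139, -0.0, -0.99]]
force: [-0.2, -0.9, -2.3]
grip_width: 0.6
gripper_force: 64.0
turn/4deg [ 0.00041696  0.01382591 -0.01786756]
shift/5cm [0.008 0.016 0.003] bar-frame TCP [ 0.00139749 -0.00077833  0.01263297]
```

```bash
python3 -m crank '[[0,0,0.02,0,0,0,-1],[0,0,0,0,0,0,-1]]'
python3 -m crank '[[0,0,0.02,0,0,0,-1],[0,0,0,0,0,0,-1]]'
```

```text
t: 20.65
ee_pos: [0.5102, -0.2609, 0.0972]
eef_rot: [[-0.915, 0.383, -0.127], [0.38, 0.924, 0.053], [0.138, 0.0, -0.99]]
force: [-1.0, 0.5, 3.3]
grip_width: 0.601
gripper_force: 64.6
t: 20.85
ee_pos: [0.5102, -0.2609, 0.0972]
eef_rot: [[-0.915, 0.383, -0.127], [0.38, 0.924, 0.053], [0.138, 0.0, -0.99]]
force: [-2.3, 2.2, 8.3]
grip_width: 0.601
gripper_force: 65.3
```

The dish touched down at the expected height. Reducing the grip, then opening slowly.

```bash
python3 -m crank '[[0,0,0,0,0,0,-1],[0,0,0,0,0,0,0.2],[0,0,0,0,0,0,0.24],[0,0,0,0,0,0,0.28],[0,0,0,0,0,0,0.34],[0,0,0,0,0,0,0.42],[0,0,0,0,0,0,0.5],[0,0,0,0,0,0,0.6],[0,0,0,0,0,0,0.6],[0,0,0,0,0,0,0.6]]' 20
python3 - <<'E'
from rig import arm
import cv2,numpy as np
a=arm.grab_frame('side')[190:350,150:320];b=arm.grab_frame('wrist')
cv2.imwrite('pics/rel.png',np.hstack([cv2.resize(a,None,fx=2.2,fy=2.2,interpolation=2),cv2.resize(b,(420,352))]))
E
```

```text
t: 21.85
ee_pos: [0.5098, -0.2607, 0.0952]
eef_rot: [[-0.915, 0.383, -0.129], [0.379, 0.924, 0.053], [0.139, -0.0, -0.99]]
force: [-0.5, 0.5, -0.0]
grip_width: 0.799
gripper_force: 0.0
```

View pics/rel.png

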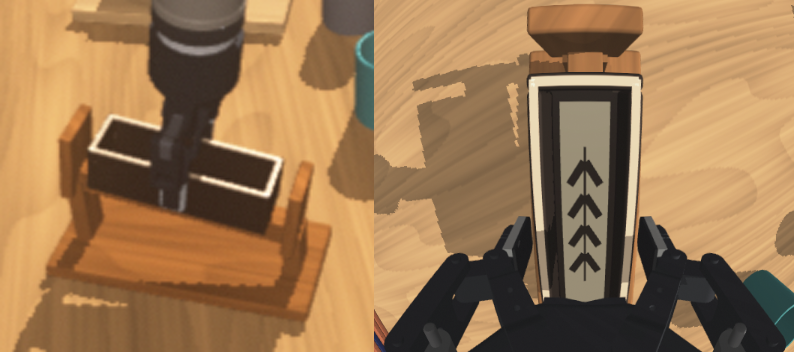

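Released: the dish lies on the bar, in line with the cheek, with both fingers clear. Backing off along the tool axis.

```bash
python3 -m crank '[[0,0,-0.1,0,0,0,0.6],[0,0,-0.2,0,0,0,0.6],[0,0,-0.4,0,0,0,0.6],[0,0,-0.6,0,0,0,0.6],[0,0,-0.6,0,0,0,0.6],[0,0,-0.6,0,0,0,0.6],[0,0,-0.5,0,0,0,0.6],[0,0,0,0,0,0,0.6],[0,0,0,0,0,0,0.6],[0,0,0,0,0,0,0.6]]'
python3 - <<'E'
from h import *
s=arm.state();arm.grab_frame('wrist');arm.grab_frame('side')
r=arm.cut_out('wrist','dish');print([(d['conf'],d['box']) for d in r[:3]])
a=arm.pinpoint('side','dish')[:3];print([(d['conf'],d['centre']) for d in a])
print('expected side',proj(arm.camera_model('side'),np.array([[.5076,-.259,.085]])))
C=Rz(-.392)@Ry(.14);n=C[:,2];q=np.array([.5076,-.259,.085])+.046*n
m=r[0]['mask'] if r else None
if m is not None:
    h=mhull(m);b=cv2.boxPoints(cv2.minAreaRect(h));P=[]
    for u in b:
        o,d=wray(u,s);X=o+d*(((q-o)@n)/(d@n));P.append(C.T@(X-q))
    P=np.array(P);print(P.round(4),P.mean(0))
E
```

```text
t: 22.95
ee_pos: [0.5285, -0.2682, 0.2428]
eef_rot: [[-0.914, 0.383, -0.13], [0.379, 0.924, 0.054], [0.141, 0.0, -0.99]]
force: [-1.0, -0.2, 0.4]
grip_width: 0.802
gripper_force: 0.0
[(0.92, [532.3, 29.6, 559.3, 144.9]), (0.91, [250.0, 97.9, 312.3, 287.1])]
[(0.93, [233.4, 182.3]), (0.85, [232.8, 278.2])]
expected side [[233.59042937 275.80218015]]
[[-0.1752  0.2424  0.    ]
 [-0.1873  0.2878  0.    ]
 [-0.0644  0.291   0.    ]
 [-0.0602  0.2455  0.    ]] [-1.21801077e-01  2.66681778e-01  3.84119665e-17]
```

```bash
python3 - <<'E'
from h import *
s=arm.state();C=Rz(-.392)@Ry(.14);n=C[:,2];q=np.array([.5076,-.259,.085])+.046*n
arm.grab_frame('wrist')
m=max(arm.cut_out('wrist','dish'),key=lambda d:-abs((d['box'][0]+d['box'][2])/2-281))['mask']
b=cv2.boxPoints(cv2.minAreaRect(mhull(m)))
P=[]
for u in b:
    o,d=wray(u,s);P.append(C.T@(o+d*(((q-o)@n)/(d@n))-q))
P=np.array(P);print(P.round(4),P.mean(0).round(4));print(s['force'],arm.job_done())
E
```

```text
[[-0.0819 -0.0281  0.    ]
 [-0.0818  0.0241  0.    ]
 [ 0.0834  0.0285 -0.    ]
 [ 0.0834 -0.0332 -0.    ]] [ 0.0008 -0.0022  0.    ]
the job is handed in; nothing more can be done
[ 0.15804049 -0.32184559 -0.68680201] None
```

The middle dish is on the sloping bar, right way up and resting by itself about 1 mm off centre along the bar and 2 mm across it; the neighbours, mug and jar were left standing, and the job is handed in at about 23 s, though I viewed 12 pictures, over the limit of 10.

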